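Lay out the washed filler fittings in assembly order

ROBOT

A 6-joint arm with a two-finger parallel gripper is mounted at the origin on the work surface. World frame = base frame: x ahead of the robot, y to its left, z up, the work surface at z = 0. Lengths are in m, angles in rad, forces in N, time in s.
With the tool pointing down it reaches from about 0.375 to 0.9 m from the base axis. Payload 3.1 kg.
Tool frame: the origin (TCP) lies on the centre line of the jaws, within the pads' length; the fingertips stand 25 mm ahead of it and the grasp point (between the pads) lies 6 mm ahead of it (manip.tips_ahead is the distance from the TCP to the fingertips, in m); z points along the fingers, y is the direction in which the jaws open and shut (so a half turn about z gives the same grasp; the last joint's range is limited). The gripper opens to 85 mm and grips with 20 to 120 N. Pads are 22 mm wide; open, the fingers measure 114 mm over their backs; the gripper's body (76 mm by 85 mm) begins 54 mm behind the grasp point. The pads swing forward as they close: fully open they stand 13 mm farther back than shut.
Start: joints at [-1.393, 0.527, 1.433, -0, 1.181, -0.178], TCP at [0.218, -0.586, 0.256] pointing down, gripper open.
Joint ranges: [-3.08, 3.08], [-0.75, 2.2], [0.22, 2.44], [-1.43, 4.57], [0, 2.65], [-2.85, 2.85]. Speed limits (rad/s): [2.79, 2.79, 3.14, 3.14, 3.14, 3.14].

INTERFACE

Orientations are given as a unit quaternion [x, y, z, w].
In Python, from station import manip gives the robot as it stands.
- The arm moves only by the tool play_rows, never from a script. Its argument "steps" is a list that holds one entry, the list of rows, each a list of 6 numbers: the shift along the tool's x, y, z in m, then the turn, a rotation vector about the tool's x, y, z in degrees. In form: [[[x, y, z, rx, ry, rz], ...]]. A call has 1 to 10 rows; each row shifts and turns the commanded pose from where the row before left it, along the tool's axes as they then stand; what a row does not reach is not made up. A row lasts 1/8 s, in which the tool goes at most 62.5 mm and 10.7 degrees, less where a joint would pass 70% of its speed; a pose out of reach is approached as far as the arm can. A call is refused whole if a number of a shift passes 0.0625 or a number of a turn 10.7, either way. A call with a gripper value outside its range is refused whole. "fingers" is the opening, from 0 (shut) to 1 (fully open), set as the call begins (left out, the last holds). The fingers move at their own pace and stop on an object; "squeeze" is the grip in N (left out, the last holds). Time passes only in rows, so rows that do not move let the fingers close. It gives the time, the measured TCP pose, the force and the opening at its end, in the units of the state.
- manip.sense(): the state, without advancing time (a new reading comes with each control period).
- manip.snapshot(name): name is "side" or "top" or "wrist"; returns a dict with "img" (420x560x3 uint8, red, green, blue), "K" (3x3 intrinsics, pixels), "world_from_camera" (4x4, takes a point from camera to world coordinates). Camera axes: x right, y down, z forward; pixel columns grow to the right and rows downward; lengths in m; the calibration is good to about 2 mm. A picture is of the moment at which its call begins. There is no depth.
- manip.sign_off(): hands the job in, once; it reports no verdict.
Trained networks look in a picture, given as the dict that the camera call returned (one of the last four; its "shot" number tells which), for a name from the list of things; names that differ only in an ending like _2 or _b are one class to them, and where a whole thing is asked for, a point or a joint stands for the part that bears it (a point fixed in the world has none). Each returns a list of dicts, best first, with "score" (0 to 1); they miss things now and then, are a little off and sometimes report something else, mostly with a low value. They report only what shows in the picture. A call takes as long as a camera call. They do not tell look-alikes from the thing itself.
- manip.regions_of(label, picture): "pixels" (420x560 bool, what is visible of it) and "rect" ([left, top, right, bottom] in pixels, round what is visible of it).
- manip.pinpoint(label, picture): "point" ([column, row] in pixels: a listed point, or the origin of a listed thing).
The state is a dict: "t": time; "q": joint angles; "qd": joint speeds; "tau": joint torques, N m; "tcp_pos": TCP position; "tool_rot": TCP orientation; "force": force on the tool from outside, world axes, zero at the start; "ft_torque": the same for the moment, N m; "finger_gap": opening from 0.0 (shut) to 1.0 (fully open).
Only numpy, scipy, OpenCV 4.12 (cv2) and the standard library are available. Lean on these libraries where they do the work, as an engineer would, in place of code of your own. Each camera call takes 0.05 s, during which the arm holds its last target.

TASK

Lay out the washed fittings on the white pads of the black mat in the order they will be fitted to the valve: the pipe spool upright on the pad next to the valve, the cone reducer wide end down on the pad farthest from the valve, and the hex adapter, hexagon down, on the pad between them. Then lay the union nut flat on top of the spool and the blank cap, grip up, on top of the reducer, each piece centred on what it stands on. Do not shift or tip the glass bottle at the other end of the mat, and leave everything standing still and released.

Things in the scene. Friction and masses are not known exactly. Their poses are not given: they have to be found in the camera images.
- spool: Pipe spool: straight steel pipe standing on end, 90 mm tall, with a round flange of diameter 54 mm and 10 mm thick at each end (the upper from 80 to 90 mm up) and a tube of diameter 38 mm between; flat top with a dark bore (the flange face is solid underneath). About 0.35 kg. Origin: centre of its underside; z up. Loose, starts upright on the bench.
- adapter: Hex adapter: brass, a hexagonal foot 46 mm across flats (53 mm across corners) and 26 mm high, with a round threaded stub of diameter 34 mm on top, 62 mm tall in all. About 0.3 kg. Two of the hexagon's flats face along its own +x and -x. Origin: centre of its underside; z up. Loose, starts upright on the bench.
- reducer: Cone-shaped steel reducer, standing on its wide end: foot flange of diameter 62 mm, 8 mm thick; cone narrowing upward to diameter 35 mm at 50 mm; upper flange of diameter 44 mm from 52 to 62 mm up, flat top with a dark bore (solid underneath). 62 mm tall, about 0.3 kg. Origin: centre of its underside; z up. Loose, starts upright on the bench.
- union_nut: Union nut: plain steel ring lying flat, outer diameter 58 mm, hole 42 mm, 20 mm high, open through. About 0.12 kg. Origin: centre of its underside; z up. Loose, starts upright on the bench.
- cap: Blank cap: round steel disc of diameter 50 mm, 12 mm thick, with a round steel grip of diameter 20 mm rising 30 mm from its middle (42 mm tall in all). About 0.15 kg. Origin: centre of its underside; z up. Loose, starts upright on the bench.
- pad_left: Left one (as seen from the robot) of three identical, fixed, flat white plastic discs in a straight row on a black rubber mat; diameter 68 mm, 3 mm thick, top 6 mm above the bench, neighbours 110 mm apart. Origin: centre of its underside (3 mm above the bench). z up; y runs along the row, to the left as seen from the robot.
- pad_middle: Middle one of three identical, fixed, flat white plastic discs in a straight row on a black rubber mat; diameter 68 mm, 3 mm thick, top 6 mm above the bench, neighbours 110 mm apart. Origin: centre of its underside (3 mm above the bench). z up; y runs along the row, to the left as seen from the robot.
- pad_right: Right one (as seen from the robot) of three identical, fixed, flat white plastic discs in a straight row on a black rubber mat; diameter 68 mm, 3 mm thick, top 6 mm above the bench, neighbours 110 mm apart. Origin: centre of its underside (3 mm above the bench). z up; y runs along the row, to the left as seen from the robot.
- valve: Steel pipe valve, fixed upright on the mat in line with the pads, beyond one end of the row (left or right, differs from start to start), about 106 mm from the centre of the nearest pad. Flanges of diameter 62 mm, 75 mm tall, with a black hand lever that sticks out up to 70 mm away from the robot and rises to 121 mm. Origin: centre of its underside, 3 mm above the bench.
- glass_bottle: Small green glass bottle with a black cap, diameter 58 mm, 130 mm tall, standing loose on the mat beyond the other end of the row, about 106 mm from the nearest pad. To be left where it is. Origin: centre of its underside, 3 mm above the bench.
Things that resemble listed ones, but are neither listed nor needed, are in the scene too. What is shaped like the cap but turquoise is not meant.

How it is judged:
At the end, for the whole second after the job is handed in: Spool on the pad next to the valve, reducer on the farthest pad, adapter on the middle pad (each within 15 mm of centre); nut on the spool and cap on the reducer (within 12 mm); all five upright within 0.1 rad and at rest; glass bottle upright, within 30 mm of its start (((horizontal distance between valve and pad_left below 0.16 m and horizontal distance between spool and pad_left below 0.015 m and z of spool in the frame of pad_left between -0.001 and 0.007 m and horizontal distance between reducer and pad_right below 0.015 m and z of reducer in the frame of pad_right between -0.001 and 0.007 m) or (horizontal distance between valve and pad_right below 0.16 m and horizontal distance between spool and pad_right below 0.015 m and z of spool in the frame of pad_right between -0.001 and 0.007 m and horizontal distance between reducer and pad_left below 0.015 m and z of reducer in the frame of pad_left between -0.001 and 0.007 m)) and horizontal distance between adapter and pad_middle below 0.015 m and z of adapter in the frame of pad_middle between -0.001 and 0.007 m and horizontal distance between union_nut and spool below 0.012 m and z of union_nut in the frame of spool between 0.086 and 0.094 m and horizontal distance between cap and reducer below 0.012 m and z of cap in the frame of reducer between 0.058 and 0.066 m and angle between each of spool, adapter, reducer, union_nut, cap, glass_bottle's own z axis and vertical below 0.1 rad and linear speed of each of spool, adapter, reducer, union_nut, cap below 0.02 m/s and distance of glass_bottle from where it was at the start of the episode below 0.03 m); the robot touches nothing.
It fails at once if the glass bottle is shifted by more than 30 mm or tipped (distance of glass_bottle from where it was at the start of the episode above 0.03 m or angle between glass_bottle's own z axis and vertical above 0.35 rad).
It also fails if it takes over 128 s, if anything falls off the work surface, if the arm or the gripper's body presses on something with over 40 N, if the wrist force passes 120 N, or if a joint passes its speed limit or range.

## Working session

There is one attempt and no reset: what is moved stays moved. The work goes in short steps, Python scripts to look and compute and a tool call to move; the robot and the scene stay as the last step left them, time stands still between calls to the robot, and variables do not carry over. Pictures are saved under pics/ and viewed, and the job is handed in when it is done.

Besides the shell and the picture viewer there is one more tool, called as name(argument=value, ...), one argument or row to a line, values as JSON. play_rows: Moves the arm, as the interface text tells. Its arguments: {"type":"object","properties":{"steps":{"type":"array"},"fingers":{"type":"number"},"squeeze":{"type":"number"}},"required":["steps"]}

```bash
ls; mkdir -p pics; python3 - <<'E'
from station import manip
import cv2
s=manip.sense(); print({k:s[k] for k in ('t','tcp_pos','tool_rot','finger_gap','force')})
for n in('top','side'):
    p=manip.snapshot(n); cv2.imwrite(f'pics/{n}0.png',p['img'][:,:,::-1]); print(n,p['K'],p['world_from_camera'])
E
```

```text
pics
{'t': 0.0, 'tcp_pos': array([ 0.21763428, -0.5851844 ,  0.25535581]), 'tool_rot': array([ 9.84214570e-01,  1.76976133e-01,  9.09280475e-07, -1.06201193e-03]), 'finger_gap': 1.002021810494235, 'force': array([-0.01583612,  0.12594037, -0.21820215])}
top [[405.99058837   0.         280.93080977]
 [  0.         405.99058837 206.15371166]
 [  0.           0.           1.        ]] [[-0.02216551 -0.99381676  0.1087977   0.44042315]
 [-0.99906166  0.02606881  0.03458623 -0.0126162 ]
 [-0.0372086  -0.10792899 -0.99346205  1.03838391]
 [ 0.          0.          0.          1.        ]]
side [[404.18163952   0.         275.89478647]
 [  0.         404.18163952 206.24527746]
 [  0.           0.           1.        ]] [[-0.88669332 -0.34098023  0.3122618   0.25289475]
 [-0.4623268   0.66172522 -0.59023187  0.6253135 ]
 [-0.00537411 -0.66772166 -0.74439163  0.80950189]
 [ 0.          0.          0.          1.        ]]
```

View pics/top0.png

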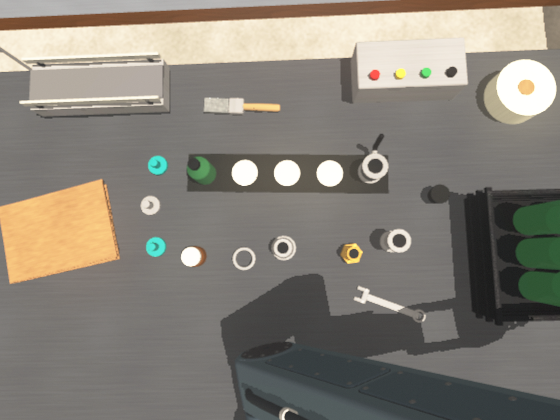

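View pics/side0.png

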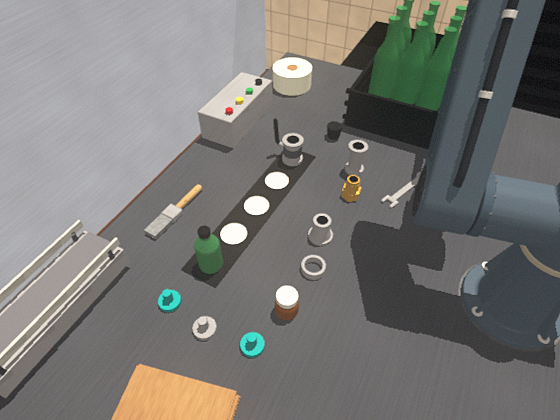

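The top view shows the valve on the right (374,166) and the bottle on the left (201,170). Pads are at (245,172), (287,172) and (330,173). The spool is at (397,240), adapter at (352,253), reducer at (283,247) and nut at (244,259). Three things are cap-shaped: turquoise at (157,165), turquoise at (155,247) and grey steel at (150,205). The grey one fits the description. Next I measure and confirm it with a crop.

```bash
cat > h.py <<'E'
from station import manip
import numpy as np, cv2
def ray(p,uv):
    K=p['K'];T=p['world_from_camera']
    d=T[:3,:3]@np.linalg.solve(K,[uv[0],uv[1],1]); return T[:3,3],d/np.linalg.norm(d)
def onz(p,uv,z):
    o,d=ray(p,uv); return o+d*(z-o[2])/d[2]
def tri(a,ua,b,ub):
    A=np.zeros((3,3));y=np.zeros(3)
    for o,d in(ray(a,ua),ray(b,ub)):
        P=np.eye(3)-np.outer(d,d);A+=P;y+=P@o
    return np.linalg.solve(A,y)
def proj(p,X):
    T=np.linalg.inv(p['world_from_camera']); c=T[:3,:3]@np.asarray(X)+T[:3,3]; u=p['K']@c; return u[:2]/u[2]
names=['spool','adapter','reducer','union_nut','cap','pad_left','pad_middle','pad_right','valve','glass_bottle']
z0=dict(spool=0,adapter=0,reducer=0,union_nut=0,cap=0,pad_left=.003,pad_middle=.003,pad_right=.003,valve=.003,glass_bottle=.003)
E
python3 - <<'E'
from h import *
np.set_printoptions(precision=4,suppress=True)
t=manip.snapshot('top');s=manip.snapshot('side')
for n in names:
    for p,l in((t,'top'),(s,'side')):
        for r in manip.pinpoint(n,p)[:4]:
            print(n,l,round(r['score'],2),np.round(r['point'],1),onz(p,r['point'],z0[n])[:2])
c=t['img'][140:270,120:220]; cv2.imwrite('pics/cap.png',cv2.resize(c,None,fx=4,fy=4,interpolation=2)[:,:,::-1])
E
```

```text
spool top 0.69 [391.2 240.6] [ 0.4593 -0.2531]
spool side 0.86 [353.1 166.5] [ 0.463  -0.2602]
adapter top 0.6 [354.  252.2] [ 0.4323 -0.1585]
adapter side 0.78 [353.  195.4] [ 0.4223 -0.1493]
reducer top 0.6 [280.2 247.3] [0.4488 0.0277]
reducer top 0.26 [202.3 176.4] [0.6378 0.2274]
reducer side 0.91 [321.3 235.8] [0.4443 0.0198]
union_nut top 0.55 [244.1 260.6] [0.4172 0.1204]
cap top 0.81 [160. 247.] [0.4565 0.3374]
cap top 0.71 [149.9 206.7] [0.5617 0.3651]
cap top 0.69 [156.2 165.1] [0.6715 0.3497]
cap side 0.78 [171.2 302.8] [0.6659 0.3451]
cap side 0.78 [252.2 348.1] [0.4552 0.3516]
cap side 0.55 [205.2 327. ] [0.5667 0.3578]
pad_left top 0.9 [243.7 170.9] [0.6485 0.1182]
pad_left side 0.84 [233.1 236.9] [0.6389 0.1268]
pad_left side 0.62 [355.1 195.5] [ 0.4164 -0.1487]
pad_middle top 0.65 [286.6 173. ] [0.6397 0.0068]
pad_middle side 0.84 [255.5 209.4] [0.6343 0.0207]
pad_right top 0.86 [330.6 171.2] [ 0.6411 -0.1067]
pad_right side 0.61 [277.7 183.4] [ 0.6267 -0.0933]
valve top 0.97 [369.  170.4] [ 0.6403 -0.2051]
valve top 0.57 [327.6 171.6] [ 0.6403 -0.099 ]
valve side 0.9 [290.4 158.4] [ 0.6416 -0.205 ]
glass_bottle top 0.97 [204.4 175.1] [0.6405 0.2212]
glass_bottle side 0.93 [210.  263.9] [0.6454 0.221 ]
```

View pics/cap.png

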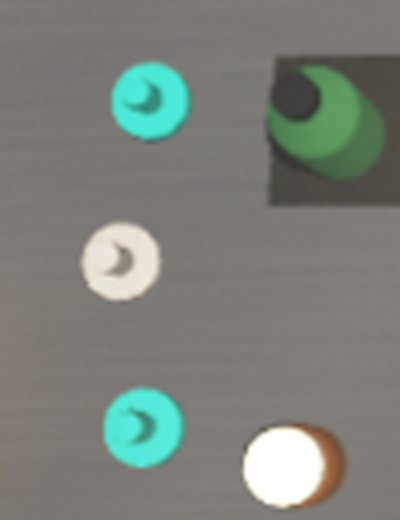

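The grey steel piece at crop (121,260), which is (150,205) in the full image, is the cap. It is steel and its neighbours are turquoise. The network points differ by up to 1 cm, so I refine with silhouette fits.

```bash
cat > fit.py <<'E'
from h import *
from scipy.optimize import minimize
D={'spool':[(0,54),(10,54),None,(10,38),(80,38),None,(80,54),(90,54)],
'adapter':[(0,49),(26,49),None,(26,34),(62,34)],
'reducer':[(0,62),(8,62),None,(8,56),(50,35),None,(52,44),(62,44)],
'union_nut':[(0,58),(20,58)],'cap':[(0,50),(12,50),None,(12,20),(42,20)],
'pad':[(0,68),(3,68)]}
a=np.linspace(0,2*np.pi,40)
def mask(n,p,x,y,z0,S=4):
    m=np.zeros((420*S,560*S),np.uint8); segs=[[]]
    for e in D[n]:
        if e is None: segs.append([])
        else: segs[-1].append(e)
    for sg in segs:
        pts=[proj(p,(x+d/2000*np.cos(t),y+d/2000*np.sin(t),z0+h/1000)) for h,d in sg for t in a]
        cv2.fillConvexPoly(m,cv2.convexHull((np.array(pts)*S+S/2).astype(np.int32)),255)
    return cv2.resize(m,(560,420),interpolation=cv2.INTER_AREA)/255.
def best(n,p,guess):
    L=manip.regions_of(n,p)
    g=proj(p,guess); 
    L=[r for r in L if np.hypot((r['rect'][0]+r['rect'][2])/2-g[0],(r['rect'][1]+r['rect'][3])/2-g[1])<25]
    return L[0] if L else None
def fit(n,p,M,x,y,z0):
    M=cv2.GaussianBlur(M.astype(float),(0,0),1)
    f=lambda v:((cv2.GaussianBlur(mask(n,p,v[0],v[1],z0),(0,0),1)-M)**2).sum()
    r=minimize(f,[x,y],method='Nelder-Mead',options=dict(initial_simplex=[[x,y],[x+.008,y],[x,y+.008]],xatol=2e-4,fatol=.01,maxiter=60))
    return r.x,r.fun/M.sum()
E
python3 - <<'E'
from fit import *
np.set_printoptions(precision=4,suppress=True)
t=manip.snapshot('top');s=manip.snapshot('side')
G=dict(spool=(.46,-.256,0),adapter=(.428,-.154,0),reducer=(.447,.024,0),union_nut=(.417,.12,0),cap=(.563,.361,0),pad_left=(.644,.122,.003),pad_middle=(.638,.012,.003),pad_right=(.636,-.1,.003))
for n,g in G.items():
    for p,l in((t,'top'),(s,'side')):
        if 'pad' in n:
            c=proj(p,g); im=p['img']; w=((im.min(2)>150)).astype(np.uint8)
            k,lab,st,ce=cv2.connectedComponentsWithStats(w); i=1+np.argmin(np.hypot(*(ce[1:]-c).T)+1000*(st[1:,4]<100)); M=lab==i
        else:
            b=best(n,p,g)
            if b is None: print(n,l,'none');continue
            M=b['pixels']
            if n=='union_nut': M=cv2.morphologyEx(M.astype(np.uint8),cv2.MORPH_CLOSE,np.ones((25,25)))
        v,e=fit(n.split('_')[0] if 'pad' in n else n,p,M,g[0],g[1],g[2]); print(n,l,v,round(e,3),M.sum())
E
```

```text
spool top [ 0.4575 -0.2487] 0.002 620
spool side [ 0.4307 -0.1436] 0.542 394
adapter top [ 0.4297 -0.1479] 0.02 311
adapter side [ 0.4304 -0.1461] 0.009 386
reducer top [0.4491 0.0209] 0.011 448
reducer side none
union_nut top [0.4221 0.1204] 0.005 435
union_nut side [0.4231 0.1215] 0.004 520
cap top [0.5644 0.3621] 0.008 306
cap side [0.5658 0.3634] 0.013 471
pad_left top [0.6446 0.1163] 0.001 544
pad_left side [0.6446 0.1168] 0.004 456
pad_middle top [0.6408 0.0065] 0.001 553
pad_middle side [0.6402 0.0069] 0.002 387
pad_right top [ 0.6364 -0.1032] 0.001 562
pad_right side [ 0.6359 -0.1029] 0.003 328
```

Both cameras agree to 1–2 mm. The spool goes on the right pad and the reducer on the left pad. First I turn the jaws to lie along world x.

play_rows(
  steps=[
    [[0, 0, 0, 0, 0, -9.9], [0, 0, 0, 0, 0, -9.9], [0, 0, 0, 0, 0, -9.9], [0, 0, 0, 0, 0, -9.9], [0, 0, 0, 0, 0, -9.9], [0, 0, 0, 0, 0, -9.9], [0, 0, 0, 0, 0, -9.9], [0, 0, 0, 0, 0, 0]],
  ],
  fingers=1,
  squeeze=60,
)

```text
t: 2.8
tcp_pos: [0.2177, -0.5858, 0.2563]
tool_rot: [0.71, 0.704, 0.0, -0.0]
force: [-0.0, -0.6, -0.1]
finger_gap: 0.997
```

play_rows(
  steps=[
    [[0.042, 0.03, 0, 0, 0, -0.5], [0.042, 0.03, 0, 0, 0, 0], [0.042, 0.03, 0, 0, 0, 0], [0.042, 0.03, 0, 0, 0, 0], [0.042, 0.03, 0, 0, 0, 0], [0.042, 0.03, 0, 0, 0, 0], [0.042, 0.03, 0, 0, 0, 0], [0.042, 0.03, 0, 0, 0, 0], [0, 0, 0, 0, 0, 0], [0, 0, 0, 0, 0, 0]],
  ],
)

```text
t: 4.05
tcp_pos: [0.457, -0.2496, 0.2564]
tool_rot: [0.706, 0.708, -0.0, 0.0]
force: [0.5, 0.1, 0.6]
finger_gap: 0.995
```

```bash
python3 - <<'E'
from h import *
s=manip.sense();print(s['tcp_pos'],s['tool_rot'],manip.tips_ahead)
p=manip.snapshot('wrist');print(p['world_from_camera']); cv2.imwrite('pics/w1.png',p['img'][:,:,::-1])
for X in [(.4575,-.2487,0),(.4575,-.2487,.09)]: print(proj(p,X))
E
```

```text
[ 0.45701953 -0.24957095  0.25642115] [ 7.06230827e-01  7.07981556e-01 -2.69725030e-04  2.49302914e-04] 0.025
[[ 0.99999597  0.00215318  0.00185052  0.45667764]
 [ 0.00255821 -0.96603862 -0.25838508 -0.18472316]
 [ 0.00123132  0.25838877 -0.96604023  0.37344799]
 [ 0.          0.          0.          1.        ]]
[275.24858386 179.87702383]
[275.40468465 195.08562552]
```

View pics/w1.png

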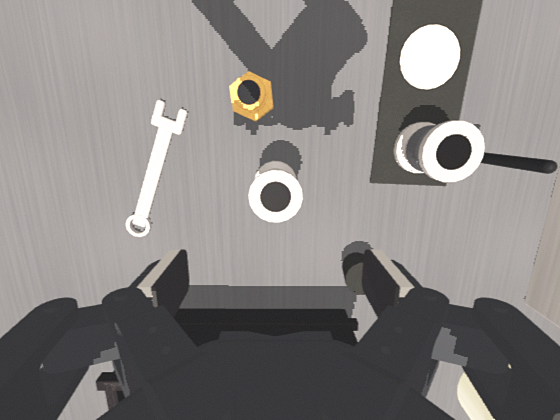

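The wrist view shows the spool top at (275,195), where the projection put it. I descend onto the upper flange.

play_rows(
  steps=[
    [[0.001, 0, 0.03, 0, 0, 0], [0, 0, 0.03, 0, 0, 0], [0, 0, 0.03, 0, 0, 0], [0, 0, 0.03, 0, 0, 0], [0, 0, 0.03, 0, 0, 0], [0, 0, 0.018, 0, 0, 0], [0, 0, 0, 0, 0, 0], [0, 0, 0, 0, 0, 0]],
  ],
)

```text
t: 5.1
tcp_pos: [0.457, -0.2496, 0.0889]
tool_rot: [0.707, 0.708, 0.0, 0.001]
force: [-0.7, 1.3, -0.1]
finger_gap: 0.998
```

play_rows(
  steps=[
    [[0, 0, 0, 0, 0, 0], [0, 0, 0, 0, 0, 0], [0, 0, 0, 0, 0, 0], [0, 0, 0, 0, 0, 0], [0, 0, 0, 0, 0, 0], [0, 0, 0, 0, 0, 0], [0, 0, 0, 0, 0, 0], [0, 0, 0, 0, 0, 0]],
  ],
  fingers=0,
)

```text
t: 6.1
tcp_pos: [0.4573, -0.2487, 0.0896]
tool_rot: [0.706, 0.708, -0.0, 0.001]
force: [-1.0, -0.7, 6.6]
finger_gap: 0.604
```

play_rows(
  steps=[
    [[0, 0, -0.01, 0, 0, 0], [0, 0, -0.02, 0, 0, 0], [0, 0, -0.02, 0, 0, 0], [0, 0, 0, 0, 0, 0], [0, 0, 0, 0, 0, 0]],
  ],
)

```text
t: 6.72
tcp_pos: [0.4566, -0.2479, 0.138]
tool_rot: [0.706, 0.708, -0.0, -0.0]
force: [1.0, 0.2, -2.7]
finger_gap: 0.603
```

```bash
cat > look.py <<'E'
from h import *
import sys
def look(tag,cams=('wrist','side','top')):
    s=manip.sense();print(round(s['t'],2),np.round(s['tcp_pos'],4),np.round(s['tool_rot'],4),np.round(s['force'],1),round(s['finger_gap'],3))
    ims=[]
    for n in cams:
        p=manip.snapshot(n); ims.append(cv2.resize(p['img'],(400,300)))
    cv2.imwrite(f'pics/{tag}.png',np.hstack(ims[:2])[:,:,::-1]) if len(ims)<3 else cv2.imwrite(f'pics/{tag}.png',np.vstack([np.hstack(ims[:2]),np.hstack([ims[2],ims[2]*0])])[:,:,::-1])
look(sys.argv[1],sys.argv[2:] or ('wrist','side'))
E
python3 look.py g1
```

```text
6.72 [ 0.4566 -0.2479  0.138 ] [ 7.059e-01  7.083e-01 -0.000e+00 -5.000e-04] [ 1.   0.2 -2.7] 0.603
```

View pics/g1.png

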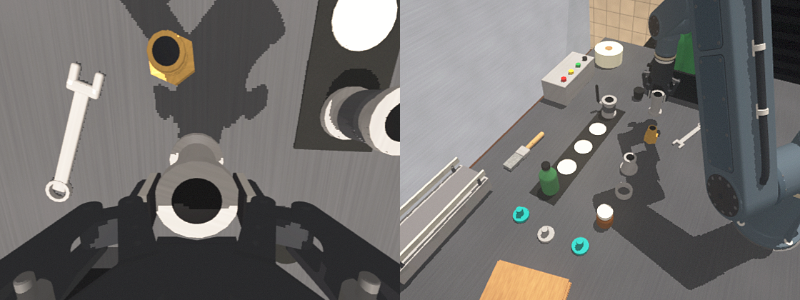

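The spool is held. It goes up, then along y, then x, to the right pad.

play_rows(
  steps=[
    [[0, 0, -0.025, 0, 0, 0], [0.005, 0, -0.025, 0, 0, 0], [0.03, 0, 0, 0, 0, 0], [0.03, 0.01, 0, 0, 0, 0], [0.03, 0.03, 0, 0, 0, 0], [0.03, 0.03, 0, 0, 0, 0], [0.02, 0.03, 0, 0, 0, 0], [0, 0.03, 0, 0, 0, 0], [0, 0.03, 0, 0, 0, 0], [0, 0.02, 0, 0, 0, 0]],
  ],
)

```text
t: 8.07
tcp_pos: [0.6373, -0.1023, 0.1868]
tool_rot: [0.706, 0.708, -0.0, -0.001]
force: [-0.3, 0.2, -2.8]
finger_gap: 0.605
```

play_rows(
  steps=[
    [[0, 0, 0, 0, 0, 0], [0, 0, 0, 0, 0, 0], [0, 0, 0, 0, 0, 0]],
  ],
)

```text
t: 8.45
tcp_pos: [0.6352, -0.1026, 0.1879]
tool_rot: [0.706, 0.708, -0.0, -0.001]
force: [-0.1, 0.1, -3.6]
finger_gap: 0.604
```

```bash
python3 look.py p1
```

```text
8.45 [ 0.6352 -0.1026  0.1879] [ 7.061e-01  7.081e-01 -5.000e-04 -9.000e-04] [-0.1  0.1 -3.6] 0.604
```

View pics/p1.png

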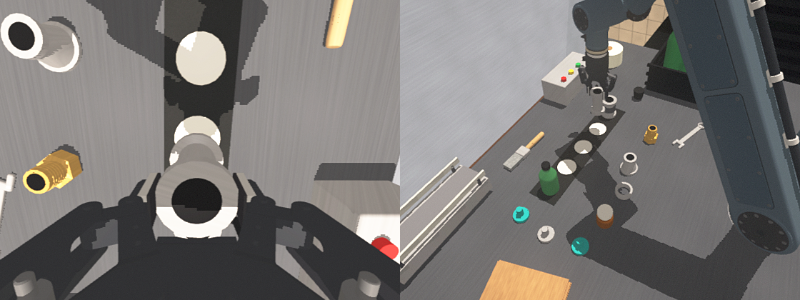

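play_rows(
  steps=[
    [[0, 0.001, 0.02, 0, 0, 0], [0, 0, 0.02, 0, 0, 0], [0, 0, 0.02, 0, 0, 0], [0, 0, 0.02, 0, 0, 0], [0, 0, 0.008, 0, 0, 0], [0, 0, 0.002, 0, 0, 0], [0, 0, 0, 0, 0, 0], [0, 0, 0, 0, 0, 0]],
  ],
)

```text
t: 9.55
tcp_pos: [0.6381, -0.1029, 0.0991]
tool_rot: [0.706, 0.708, 0.0, 0.001]
force: [-0.2, 0.6, -2.7]
finger_gap: 0.608
```

```bash
python3 look.py p2
```

```text
9.55 [ 0.6381 -0.1029  0.0991] [7.060e-01 7.083e-01 4.000e-04 7.000e-04] [-0.2  0.6 -2.7] 0.608
```

View pics/p2.png

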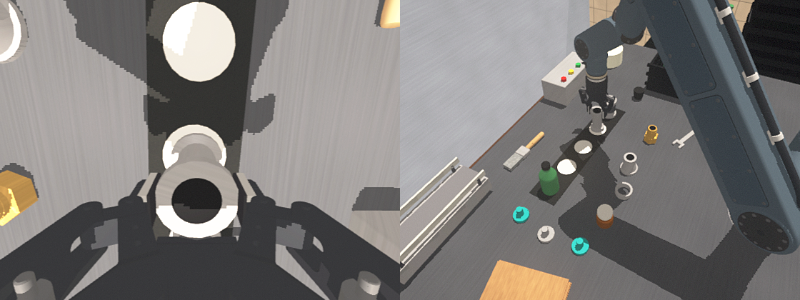

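play_rows(
  steps=[
    [[0, -0.001, 0.002, 0, 0, 0], [0, 0, 0.001, 0, 0, 0], [0, 0, 0, 0, 0, 0], [0, 0, 0, 0, 0, 0]],
  ],
)

```text
t: 10.15
tcp_pos: [0.6364, -0.1027, 0.0958]
tool_rot: [0.706, 0.708, -0.0, -0.0]
force: [-1.4, 0.8, 1.7]
finger_gap: 0.605
```

Contact shows in the force, so I release.

play_rows(
  steps=[
    [[0, 0, 0, 0, 0, 0], [0, 0, 0, 0, 0, 0], [0, 0, 0, 0, 0, 0], [0, 0, 0, 0, 0, 0], [0, 0, 0, 0, 0, 0], [0, 0, -0.01, 0, 0, 0], [0, 0, -0.03, 0, 0, 0], [0, 0, -0.04, 0, 0, 0], [0, 0, -0.03, 0, 0, 0]],
  ],
  fingers=1,
)

```text
t: 11.28
tcp_pos: [0.6371, -0.1029, 0.2079]
tool_rot: [0.706, 0.708, 0.001, 0.001]
force: [0.4, -0.0, 0.6]
finger_gap: 1.002
```

```bash
python3 look.py p3 wrist top
```

```text
11.28 [ 0.6371 -0.1029  0.2079] [7.060e-01 7.083e-01 5.000e-04 1.100e-03] [ 0.4 -0.   0.6] 1.002
```

View pics/p3.png

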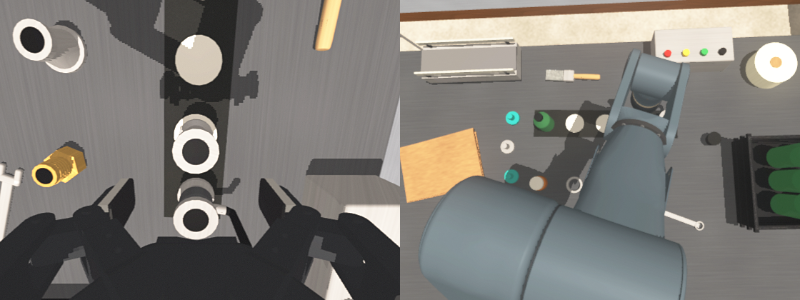

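The spool stands upright on the right pad. Next is the adapter, gripped by its round stub.

play_rows(
  steps=[
    [[-0.004, -0.03, 0, 0, 0, 0], [-0.008, -0.036, 0, 0, 0, 0], [-0.008, -0.036, 0, 0, 0, 0], [-0.008, -0.036, 0, 0, 0, 0], [-0.008, -0.036, 0, 0, 0, 0], [-0.008, -0.033, 0, 0, 0, 0], [0, 0, 0, 0, 0, 0], [0, 0, 0, 0, 0, 0]],
  ],
)

```text
t: 12.38
tcp_pos: [0.4305, -0.1477, 0.2054]
tool_rot: [0.706, 0.708, 0.0, 0.001]
force: [0.1, -0.3, 0.7]
finger_gap: 0.997
```

```bash
python3 - <<'E'
from h import *
s=manip.sense();print(s['tcp_pos'])
p=manip.snapshot('wrist'); cv2.imwrite('pics/w2.png',p['img'][:,:,::-1])
for X in [(.43,-.147,0),(.43,-.147,.062)]: print(proj(p,X))
for X in [(.6362,-.103,.096),(.6362,-.103,.006)]: print(proj(p,X))
for r in manip.pinpoint('adapter',p): print(r['score'],r['point'],onz(p,r['point'],0))
E
```

```text
[ 0.43047787 -0.14772788  0.20538539]
[274.27009068 187.68661079]
[274.25103628 200.75861048]
[540.01987113 156.76089567]
[465.87293957 149.05967906]
0.71 [274.1, 191.1] [ 4.29815060e-01 -1.50949949e-01  5.55111512e-17]
0.28 [292.8, 22.9] [0.44792128 0.01841313 0.        ]
```

View pics/w2.png

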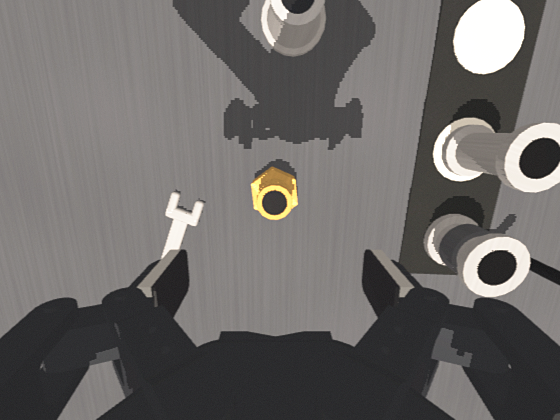

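Adapter top at (274,203), about 2 px (2 mm) from the prediction.

play_rows(
  steps=[
    [[-0.001, 0, 0.03, 0, 0, 0], [0, 0, 0.03, 0, 0, 0], [0, 0, 0.03, 0, 0, 0], [0, 0, 0.03, 0, 0, 0], [0, 0, 0.02, 0, 0, 0], [0, 0, 0.01, 0, 0, 0], [0, 0, 0, 0, 0, 0], [0, 0, 0, 0, 0, 0]],
  ],
)

```text
t: 13.48
tcp_pos: [0.4303, -0.1486, 0.0558]
tool_rot: [0.706, 0.708, 0.0, 0.001]
force: [-0.2, -0.2, 0.5]
finger_gap: 1.001
```

play_rows(
  steps=[
    [[0, 0, 0, 0, 0, 0], [0, 0, 0, 0, 0, 0], [0, 0, 0, 0, 0, 0], [0, 0, 0, 0, 0, 0], [0, 0, 0, 0, 0, 0], [0, 0, 0, 0, 0, 0], [0, 0, 0, 0, 0, 0], [0, 0, 0, 0, 0, 0], [0, 0, 0, 0, 0, 0]],
  ],
  fingers=0,
)

```text
t: 14.6
tcp_pos: [0.4297, -0.1485, 0.0559]
tool_rot: [0.706, 0.708, 0.0, 0.0]
force: [-1.6, 0.1, 4.8]
finger_gap: 0.38
```

```bash
python3 look.py g2
```

```text
14.6 [ 0.4297 -0.1485  0.0559] [7.060e-01 7.083e-01 0.000e+00 3.000e-04] [-1.6  0.1  4.8] 0.38
```

View pics/g2.png

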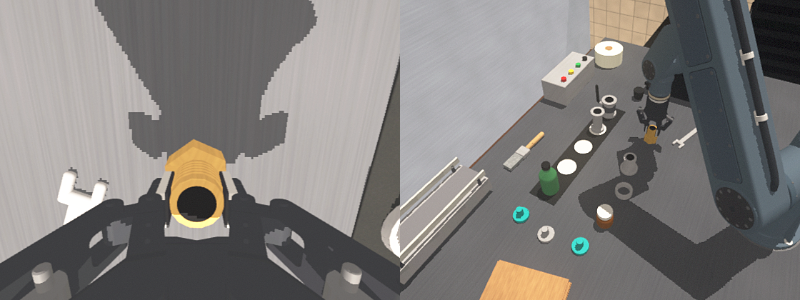

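Grip at 0.38, about 32 mm, which matches the 34 mm stub.

play_rows(
  steps=[
    [[0, 0, -0.01, 0, 0, 0], [0, 0, -0.03, 0, 0, 0], [0, 0, -0.03, 0, 0, 0], [0.015, 0.02, -0.03, 0, 0, 0], [0.025, 0.035, 0, 0, 0, 0], [0.025, 0.035, 0, 0, 0, 0], [0.025, 0.035, 0, 0, 0, 0], [0.025, 0.035, 0, 0, 0, 0], [0.025, 0.035, 0, 0, 0, 0], [0.015, 0.016, 0, 0, 0, 0]],
  ],
)

```text
t: 15.95
tcp_pos: [0.6413, 0.0089, 0.155]
tool_rot: [0.705, 0.709, 0.0, -0.0]
force: [-0.1, 0.5, -3.9]
finger_gap: 0.38
```

play_rows(
  steps=[
    [[0, 0, 0, 0, 0, 0], [0, 0, 0, 0, 0, 0], [0, 0, 0.03, 0, 0, 0], [0, 0, 0.03, 0, 0, 0], [0, 0, 0.02, 0, 0, 0], [0, 0, 0, 0, 0, 0], [0, 0, 0, 0, 0, 0]],
  ],
)

```text
t: 16.82
tcp_pos: [0.6408, 0.0069, 0.0762]
tool_rot: [0.706, 0.708, 0.0, 0.001]
force: [-0.2, 0.1, -2.4]
finger_gap: 0.381
```

```bash
python3 look.py p4
```

```text
16.82 [0.6408 0.0069 0.0762] [7.061e-01 7.081e-01 5.000e-04 7.000e-04] [-0.2  0.1 -2.4] 0.381
```

View pics/p4.png

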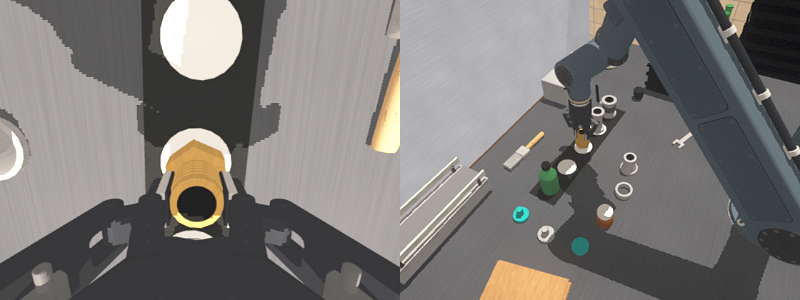

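Centred over the middle pad. I lower 14 mm to contact at z ≈ 0.062, then release.

play_rows(
  steps=[
    [[0, 0, 0.008, 0, 0, 0], [0, 0, 0.004, 0, 0, 0], [0, 0, 0.002, 0, 0, 0], [0, 0, 0, 0, 0, 0], [0, 0, 0, 0, 0, 0]],
  ],
)

```text
t: 17.55
tcp_pos: [0.6398, 0.0074, 0.062]
tool_rot: [0.706, 0.708, -0.0, -0.0]
force: [-3.8, -0.5, 5.3]
finger_gap: 0.383
```

play_rows(
  steps=[
    [[0, 0, 0, 0, 0, 0], [0, 0, 0, 0, 0, 0], [0, 0, 0, 0, 0, 0], [0, 0, 0, 0, 0, 0], [0, 0, 0, 0, 0, 0], [0, 0, -0.01, 0, 0, 0], [0, 0, -0.03, 0, 0, 0], [0, 0, -0.04, 0, 0, 0], [0, 0, -0.04, 0, 0, 0], [0, 0, -0.03, 0, 0, 0]],
  ],
  fingers=1,
)

```text
t: 18.8
tcp_pos: [0.6407, 0.0072, 0.2142]
tool_rot: [0.706, 0.708, 0.001, 0.001]
force: [-0.5, -0.4, -0.4]
finger_gap: 0.996
```

play_rows(
  steps=[
    [[0, -0.03, 0, 0, 0, 0], [0.002, -0.036, 0, 0, 0, 0], [0.003, -0.036, 0, 0, 0, 0], [0.003, -0.036, 0, 0, 0, 0], [0.003, -0.03, 0, 0, 0, 0], [0.003, -0.023, 0, 0, 0, 0], [0, 0, 0, 0, 0, 0], [0, 0, 0, 0, 0, 0]],
  ],
)

```text
t: 19.8
tcp_pos: [0.4508, 0.0203, 0.212]
tool_rot: [0.706, 0.708, 0.001, 0.001]
force: [-0.4, -1.6, -0.5]
finger_gap: 0.998
```

```bash
python3 - <<'E'
from h import *
s=manip.sense();print(s['tcp_pos'])
p=manip.snapshot('wrist'); cv2.imwrite('pics/w3.png',p['img'][:,:,::-1])
for X in [(.449,.021,0),(.449,.021,.062),(.6405,.0067,.068)]: print(proj(p,X))
for r in manip.pinpoint('reducer',p): print(r['score'],r['point'],onz(p,r['point'],0))
E
```

```text
[0.45079451 0.02031913 0.21202847]
[272.76151342 186.57915748]
[272.53744419 199.11240109]
[475.15878399 215.74808338]
0.93 [269.7, 189.6] [0.44545595 0.01743284 0.        ]
```

View pics/w3.png

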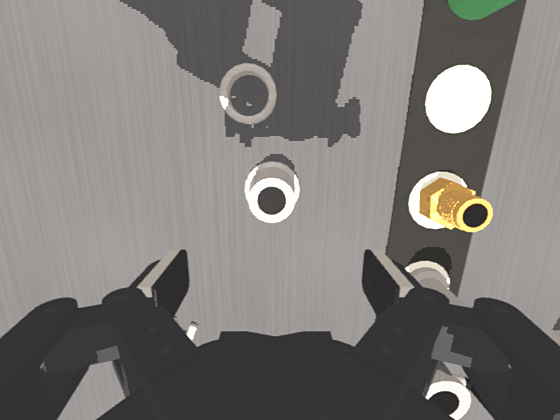

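The adapter stands on the middle pad, with its top at (474,215) as predicted. The reducer top is at (272,200), matching the fit. I grip the reducer's upper flange.

play_rows(
  steps=[
    [[0.001, -0.001, 0.03, 0, 0, 0], [0, 0, 0.03, 0, 0, 0], [0, 0, 0.03, 0, 0, 0], [0, 0, 0.03, 0, 0, 0], [0, 0, 0.02, 0, 0, 0], [0, 0, 0.01, 0, 0, 0], [0, 0, 0, 0, 0, 0], [0, 0, 0, 0, 0, 0]],
  ],
)

```text
t: 20.9
tcp_pos: [0.4488, 0.0215, 0.0618]
tool_rot: [0.706, 0.708, 0.0, 0.001]
force: [1.0, 0.4, -0.1]
finger_gap: 1.003
```

play_rows(
  steps=[
    [[0, 0, 0, 0, 0, 0], [0, 0, 0, 0, 0, 0], [0, 0, 0, 0, 0, 0], [0, 0, 0, 0, 0, 0], [0, 0, 0, 0, 0, 0], [0, 0, 0, 0, 0, 0], [0, 0, 0, 0, 0, 0], [0, 0, 0, 0, 0, 0], [0, 0, 0, 0, 0, 0]],
  ],
  fingers=0,
)

```text
t: 22.02
tcp_pos: [0.448, 0.0217, 0.0621]
tool_rot: [0.706, 0.708, 0.0, 0.0]
force: [-1.8, -0.0, 6.9]
finger_gap: 0.489
```

play_rows(
  steps=[
    [[0, 0, -0.01, 0, 0, 0], [0, 0, -0.03, 0, 0, 0], [0, 0, -0.03, 0, 0, 0], [0, 0, -0.02, 0, 0, 0], [0, 0, 0, 0, 0, 0], [0, 0, 0, 0, 0, 0]],
  ],
)

```text
t: 22.78
tcp_pos: [0.4475, 0.0218, 0.1509]
tool_rot: [0.706, 0.708, -0.0, -0.001]
force: [-0.4, -0.5, -3.0]
finger_gap: 0.489
```

```bash
python3 look.py g3
```

```text
22.77 [0.4475 0.0218 0.1509] [ 7.060e-01  7.082e-01 -3.000e-04 -5.000e-04] [-0.4 -0.5 -3. ] 0.489
```

View pics/g3.png

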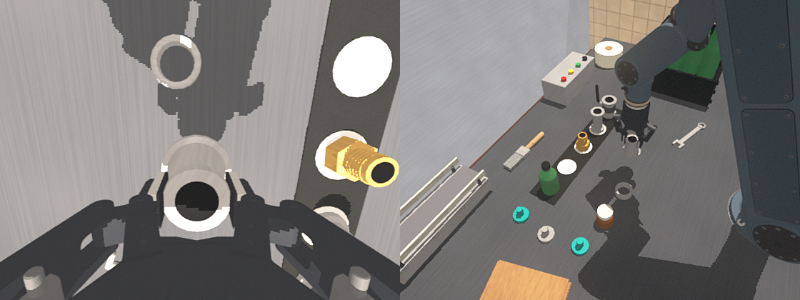

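Held and upright. On to the left pad.

play_rows(
  steps=[
    [[0.02, 0.015, 0, 0, 0, 0], [0.025, 0.03, 0, 0, 0, 0], [0.025, 0.03, 0, 0, 0, 0], [0.015, 0.03, 0, 0, 0, 0], [0.01, 0.03, 0, 0, 0, 0], [0, 0.03, 0, 0, 0, 0], [0, 0.02, 0, 0, 0, 0], [0, 0.01, 0, 0, 0, 0], [0, 0, 0, 0, 0, 0], [0, 0, 0, 0, 0, 0]],
  ],
)

```text
t: 24.12
tcp_pos: [0.6413, 0.1173, 0.1506]
tool_rot: [0.706, 0.708, -0.001, -0.001]
force: [-0.6, 1.2, -4.1]
finger_gap: 0.49
```

play_rows(
  steps=[
    [[0, 0, 0.02, 0, 0, 0], [0, 0, 0.025, 0, 0, 0], [0, 0, 0.02, 0, 0, 0], [0, 0, 0, 0, 0, 0], [0, 0, 0, 0, 0, 0]],
  ],
)

```text
t: 24.75
tcp_pos: [0.6433, 0.1173, 0.0869]
tool_rot: [0.706, 0.708, 0.0, 0.0]
force: [-0.6, 0.3, -3.8]
finger_gap: 0.49
```

```bash
python3 look.py p5
```

```text
24.75 [0.6433 0.1173 0.0869] [7.060e-01 7.083e-01 4.000e-04 4.000e-04] [-0.6  0.3 -3.8] 0.49
```

View pics/p5.png

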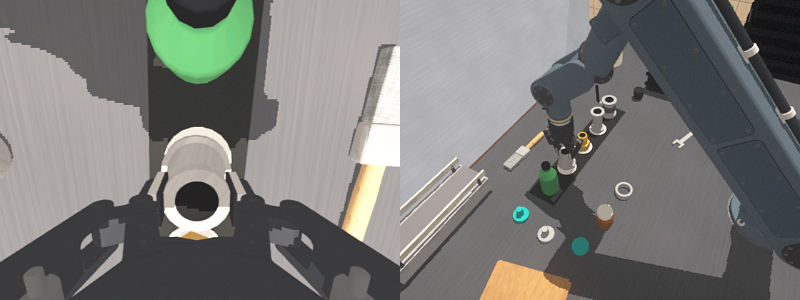

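play_rows(
  steps=[
    [[-0.001, 0.001, 0.01, 0, 0, 0], [0, 0, 0.006, 0, 0, 0], [0, 0, 0.002, 0, 0, 0], [0, 0, 0.001, 0, 0, 0], [0, 0, 0, 0, 0, 0], [0, 0, 0, 0, 0, 0]],
  ],
)

```text
t: 25.6
tcp_pos: [0.6433, 0.1163, 0.0683]
tool_rot: [0.706, 0.708, -0.0, -0.0]
force: [-3.6, -0.3, 4.8]
finger_gap: 0.486
```

play_rows(
  steps=[
    [[0, 0, 0, 0, 0, 0], [0, 0, 0, 0, 0, 0], [0, 0, 0, 0, 0, 0], [0, 0, 0, 0, 0, 0], [0, 0, 0, 0, 0, 0], [0, 0, -0.01, 0, 0, 0], [0, 0, -0.03, 0, 0, 0], [0, 0, -0.04, 0, 0, 0], [0, 0, -0.03, 0, 0, 0], [0, 0, -0.02, 0, 0, 0]],
  ],
  fingers=1,
)

```text
t: 26.85
tcp_pos: [0.6446, 0.1163, 0.2001]
tool_rot: [0.706, 0.708, 0.001, 0.001]
force: [0.6, 0.5, -0.2]
finger_gap: 1.002
```

play_rows(
  steps=[
    [[0, -0.03, 0, 0, 0, 0], [0.001, -0.036, 0, 0, 0, 0], [0.001, -0.036, 0, 0, 0, 0], [0.001, -0.036, 0, 0, 0, 0], [0.001, -0.036, 0, 0, 0, 0], [0.001, -0.036, 0, 0, 0, 0], [0, -0.011, 0, 0, 0, 0], [0, 0, 0, 0, 0, 0], [0, 0, 0, 0, 0, 0]],
  ],
)

```text
t: 27.98
tcp_pos: [0.4251, 0.1205, 0.1978]
tool_rot: [0.706, 0.708, 0.001, 0.001]
force: [-0.3, -0.1, 1.1]
finger_gap: 1.001
```

```bash
python3 - <<'E'
from fit import *
s=manip.sense();print(s['tcp_pos'])
p=manip.snapshot('wrist'); cv2.imwrite('pics/w4.png',p['img'][:,:,::-1])
for X in [(.4225,.121,.02),(.6446,.1165,.068)]: print(proj(p,X))
for r in manip.regions_of('union_nut',p):
    x=r['rect'];print(r['score'],x)
b=best('union_nut',p,(.4225,.121,.01))
if b: print(fit('union_nut',p,cv2.morphologyEx(b['pixels'].astype(np.uint8),cv2.MORPH_CLOSE,np.ones((41,41))),.4225,.121,0))
E
```

```text
[0.42510281 0.12049089 0.19776136]
[271.88390543 193.16005562]
[521.29408614 210.12349779]
0.95 [248.1, 163.6, 302.1, 218.9]
(array([0.4238562 , 0.11946016]), np.float64(0.0020831782986160366))
```

View pics/w4.png

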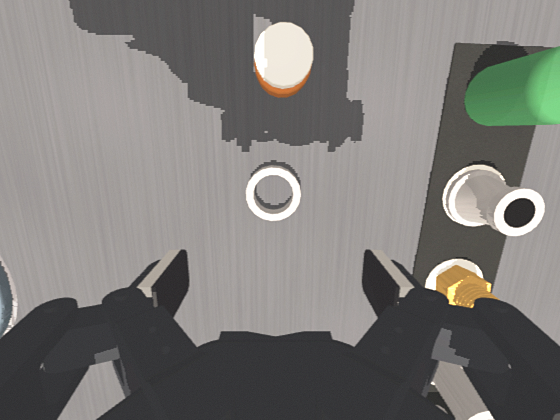

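The nut is at (273,193). I go down to a TCP height of about 28 mm.

play_rows(
  steps=[
    [[0, -0.001, 0.03, 0, 0, 0], [0, 0, 0.03, 0, 0, 0], [0, 0, 0.03, 0, 0, 0], [0, 0, 0.03, 0, 0, 0], [0, 0, 0.03, 0, 0, 0], [0, 0, 0.015, 0, 0, 0], [0, 0, 0.004, 0, 0, 0], [0, 0, 0, 0, 0, 0], [0, 0, 0, 0, 0, 0]],
  ],
)

```text
t: 29.25
tcp_pos: [0.4224, 0.1206, 0.0289]
tool_rot: [0.706, 0.708, 0.001, 0.0]
force: [-0.6, 0.2, 0.5]
finger_gap: 1.002
```

play_rows(
  steps=[
    [[0, 0, 0, 0, 0, 0], [0, 0, 0, 0, 0, 0], [0, 0, 0, 0, 0, 0], [0, 0, 0, 0, 0, 0], [0, 0, 0, 0, 0, 0], [0, 0, 0, 0, 0, 0], [0, 0, 0, 0, 0, 0], [0, 0, 0, 0, 0, 0]],
  ],
  fingers=0,
  squeeze=40,
)

```text
t: 30.25
tcp_pos: [0.4224, 0.1206, 0.0295]
tool_rot: [0.706, 0.708, 0.001, 0.001]
force: [-1.0, 0.0, 9.4]
finger_gap: 0.669
```

```bash
python3 look.py g4
```

```text
30.25 [0.4224 0.1206 0.0295] [0.7058 0.7084 0.0008 0.0008] [-1.   0.   9.4] 0.669
```

View pics/g4.png

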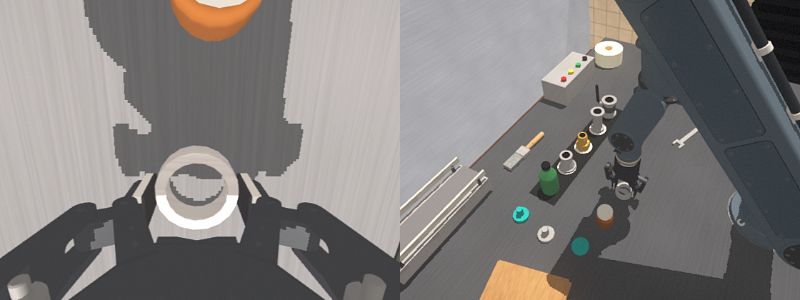

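The nut is gripped at 0.669, about 57 mm. I measure where the spool actually stands before placing the nut.

```bash
cat > chk.py <<'E'
from fit import *
import sys
np.set_printoptions(precision=4,suppress=True)
P={n:manip.snapshot(n) for n in ('side','top')}
for n,g in dict(spool=(.6362,-.103,.006),adapter=(.6405,.0067,.006),reducer=(.6446,.1165,.006)).items():
    for l,p in P.items():
        b=best(n,p,g)
        if b is None: print(n,l,'none');continue
        print(n,l,*fit(n,p,b['pixels'],*g),b['pixels'].sum())
cv2.imwrite('pics/%s.png'%sys.argv[1],cv2.resize(P['side']['img'][90:250,200:360],None,fx=3.5,fy=3.5,interpolation=cv2.INTER_CUBIC)[:,:,::-1])
E
python3 chk.py c1
```

```text
spool side [ 0.6372 -0.1021] 0.020874145679366417 579
spool top [ 0.6354 -0.1028] 0.0025295394360494725 564
adapter side [0.6393 0.0096] 0.013126721954825775 431
adapter top [0.6395 0.0097] 0.00965257790559933 312
reducer side [0.643  0.1164] 0.014672181358044859 582
reducer top [0.6429 0.1154] 0.002168836593656779 483
```

View pics/c1.png

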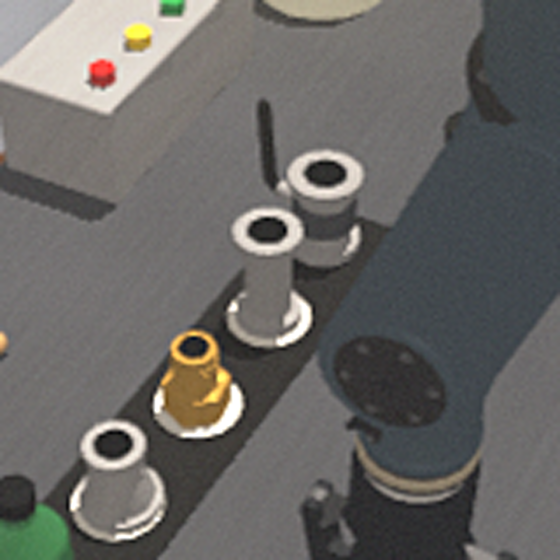

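All three fittings stand within 3 mm of their pad centres. I lift the nut and carry it to the spool.

play_rows(
  steps=[
    [[0, 0, -0.01, 0, 0, 0], [0, 0, -0.03, 0, 0, 0], [0, 0, -0.04, 0, 0, 0], [0, 0, -0.04, 0, 0, 0], [-0.02, 0.015, -0.04, 0, 0, 0], [-0.03, 0.03, -0.01, 0, 0, 0], [-0.03, 0.03, 0, 0, 0, 0], [-0.03, 0.03, 0, 0, 0, 0], [-0.03, 0.03, 0, 0, 0, 0], [-0.03, 0.03, 0, 0, 0, 0]],
  ],
)

```text
t: 32.0
tcp_pos: [0.5874, -0.0497, 0.1985]
tool_rot: [0.706, 0.708, -0.0, -0.001]
force: [0.5, -0.3, -1.2]
finger_gap: 0.661
```

play_rows(
  steps=[
    [[-0.03, 0.03, 0, 0, 0, 0], [-0.02, 0.018, 0, 0, 0, 0], [-0.003, 0, 0, 0, 0, 0], [0, 0, 0, 0, 0, 0], [0, 0, 0, 0, 0, 0]],
  ],
)

```text
t: 32.62
tcp_pos: [0.6343, -0.1005, 0.1983]
tool_rot: [0.706, 0.709, -0.0, -0.001]
force: [0.6, 0.0, -1.1]
finger_gap: 0.663
```

```bash
python3 look.py p6
```

```text
32.62 [ 0.6343 -0.1005  0.1983] [ 7.057e-01  7.085e-01 -3.000e-04 -9.000e-04] [ 0.6  0.  -1.1] 0.663
```

View pics/p6.png

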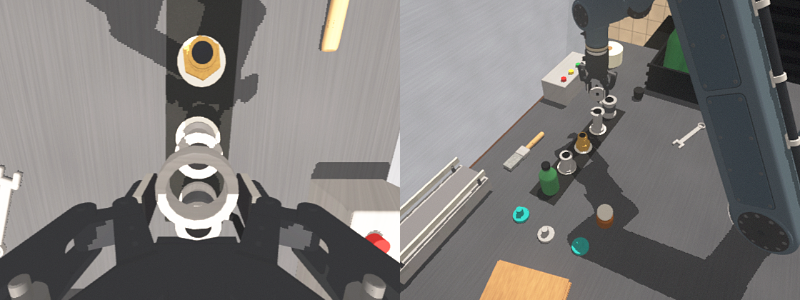

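play_rows(
  steps=[
    [[-0.002, 0.001, 0.02, 0, 0, 0], [0, 0, 0.025, 0, 0, 0], [0, 0, 0.02, 0, 0, 0], [0, 0, 0.003, 0, 0, 0], [0, 0, 0, 0, 0, 0], [0, 0, 0, 0, 0, 0]],
  ],
)

```text
t: 33.48
tcp_pos: [0.6372, -0.1038, 0.1315]
tool_rot: [0.706, 0.708, 0.0, 0.001]
force: [0.3, -0.1, -0.9]
finger_gap: 0.666
```

```bash
python3 - <<'E'
from h import *
s=manip.sense();print(s['tcp_pos'],s['force'])
w=manip.snapshot('wrist');p=manip.snapshot('side')
a=cv2.resize(w['img'][180:340,180:380],(500,400),interpolation=2);b=cv2.resize(p['img'][100:200,245:345],(300,300),interpolation=2);b=np.vstack([b,np.zeros((100,300,3),np.uint8)])
cv2.imwrite('pics/p7.png',np.hstack([a,b])[:,:,::-1])
E
```

```text
[ 0.63724811 -0.10383799  0.13149174] [ 0.29212915 -0.09138946 -0.87851272]
```

View pics/p7.png

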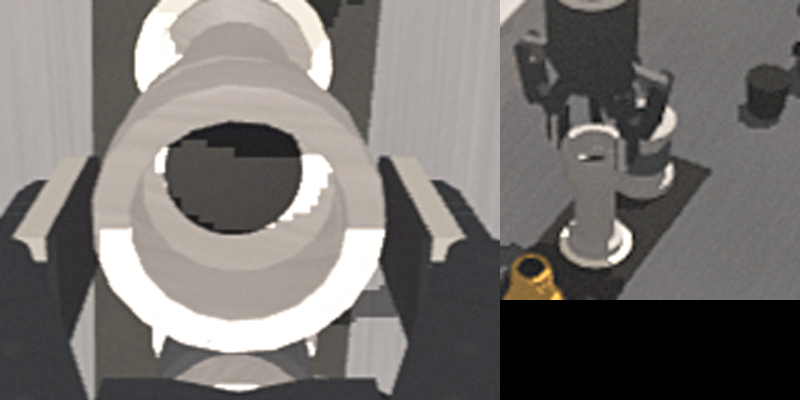

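Aligned. Lowering the last 6 mm.

play_rows(
  steps=[
    [[0.001, -0.001, 0.003, 0, 0, 0], [0, 0, 0.002, 0, 0, 0], [0, 0, 0.001, 0, 0, 0], [0, 0, 0, 0, 0, 0], [0, 0, 0, 0, 0, 0]],
  ],
)

```text
t: 34.2
tcp_pos: [0.6355, -0.1026, 0.1256]
tool_rot: [0.706, 0.708, 0.0, 0.0]
force: [-2.0, 0.7, 6.6]
finger_gap: 0.663
```

play_rows(
  steps=[
    [[0, 0, 0, 0, 0, 0], [0, 0, 0, 0, 0, 0], [0, 0, 0, 0, 0, 0], [0, 0, 0, 0, 0, 0], [0, 0, 0, 0, 0, 0], [0, 0, -0.01, 0, 0, 0], [0, 0, -0.03, 0, 0, 0], [0, 0, -0.04, 0, 0, 0], [0, 0, -0.03, 0, 0, 0], [0, 0, 0, 0, 0, 0]],
  ],
  fingers=1,
)

```text
t: 35.45
tcp_pos: [0.6374, -0.1033, 0.2382]
tool_rot: [0.706, 0.708, 0.002, 0.003]
force: [0.9, -0.4, -0.3]
finger_gap: 0.995
```

```bash
python3 look.py p8
```

```text
35.45 [ 0.6374 -0.1033  0.2382] [0.7059 0.7083 0.0017 0.0035] [ 0.9 -0.4 -0.3] 0.995
```

View pics/p8.png

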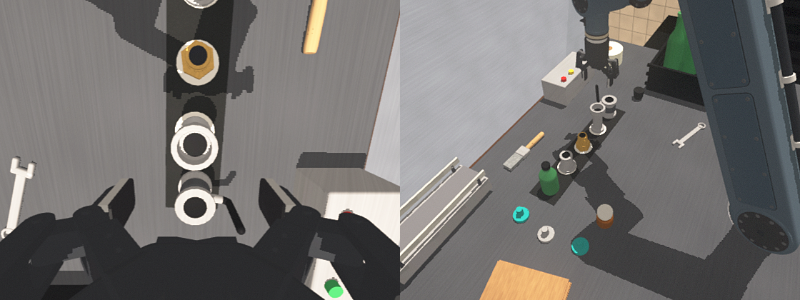

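The nut is on the spool. Next is the cap, travelling high at z 0.24.

play_rows(
  steps=[
    [[0.03, -0.03, 0, 0, 0, 0], [0.045, -0.03, 0, 0, 0, 0], [0.055, -0.012, 0, 0, 0, 0], [0.055, 0, 0, 0, 0, 0], [0.055, 0, 0, 0, 0, 0], [0.055, 0, 0, 0, 0, 0], [0.055, 0, 0, 0, 0, 0], [0.055, 0, 0, 0, 0, 0], [0.04, 0, 0, 0, 0, 0], [0.021, 0, 0, 0, 0, 0]],
  ],
)

```text
t: 36.8
tcp_pos: [0.5607, 0.3647, 0.2324]
tool_rot: [0.705, 0.709, -0.002, -0.001]
force: [0.1, -1.2, 0.0]
finger_gap: 1.001
```

play_rows(
  steps=[
    [[0, 0, 0.02, 0, 0, 0], [0, 0, 0.02, 0, 0, 0], [0, 0, 0, 0, 0, 0], [0, 0, 0, 0, 0, 0]],
  ],
)

```text
t: 37.3
tcp_pos: [0.5624, 0.3624, 0.1945]
tool_rot: [0.706, 0.708, -0.0, 0.0]
force: [-0.1, 0.5, 0.6]
finger_gap: 0.999
```

```bash
python3 - <<'E'
from fit import *
s=manip.sense();print(s['tcp_pos'],s['tool_rot'])
p=manip.snapshot('wrist'); cv2.imwrite('pics/w5.png',p['img'][:,:,::-1])
for X in [(.565,.363,.0),(.565,.363,.042)]: print(proj(p,X))
b=best('cap',p,(.565,.363,.01))
if b: print(fit('cap',p,b['pixels'],.565,.363,0))
E
```

```text
[0.56241131 0.36244115 0.19446664] [ 7.06255203e-01  7.07957328e-01 -8.28808301e-05  5.94301428e-05]
[277.25756467 189.85071714]
[277.62728952 198.72848436]
(array([0.56659519, 0.36133905]), np.float64(0.01611740138416782))
```

View pics/w5.png

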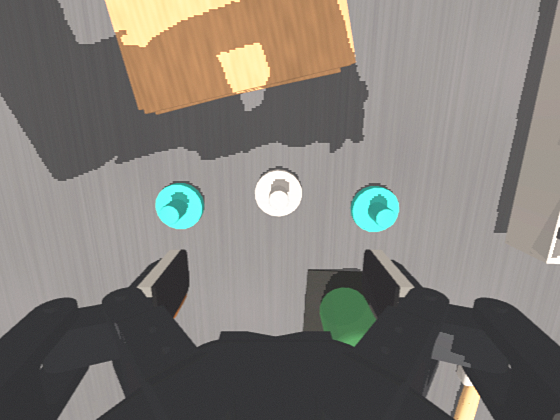

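Grey cap at (278,193), with the turquoise look-alikes at (180,206) and (375,209). I descend on the grey one.

play_rows(
  steps=[
    [[0, 0.003, 0.03, 0, 0, 0], [0, 0, 0.03, 0, 0, 0], [0, 0, 0.03, 0, 0, 0], [0, 0, 0.03, 0, 0, 0], [0, 0, 0.02, 0, 0, 0], [0, 0, 0.011, 0, 0, 0], [0, 0, 0, 0, 0, 0], [0, 0, 0, 0, 0, 0]],
  ],
)

```text
t: 38.4
tcp_pos: [0.5658, 0.3634, 0.0444]
tool_rot: [0.706, 0.708, 0.001, 0.0]
force: [-0.6, 0.8, -0.1]
finger_gap: 1.005
```

play_rows(
  steps=[
    [[0, 0, 0, 0, 0, 0], [0, 0, 0, 0, 0, 0], [0, 0, 0, 0, 0, 0], [0, 0, 0, 0, 0, 0], [0, 0, 0, 0, 0, 0], [0, 0, 0, 0, 0, 0], [0, 0, 0, 0, 0, 0], [0, 0, 0, 0, 0, 0], [0, 0, 0, 0, 0, 0], [0, 0, 0, 0, 0, 0]],
  ],
  fingers=0,
)

```text
t: 39.65
tcp_pos: [0.5653, 0.3631, 0.0437]
tool_rot: [0.706, 0.708, 0.0, 0.0]
force: [0.1, -0.0, 5.2]
finger_gap: 0.216
```

play_rows(
  steps=[
    [[0, 0, -0.01, 0, 0, 0], [0, 0, -0.02, 0, 0, 0], [0, 0, -0.03, 0, 0, 0], [0, 0, 0, 0, 0, 0], [0, 0, 0, 0, 0, 0]],
  ],
)

```text
t: 40.28
tcp_pos: [0.5645, 0.3628, 0.1031]
tool_rot: [0.706, 0.708, -0.0, -0.0]
force: [0.7, -0.4, -1.1]
finger_gap: 0.216
```

```bash
python3 look.py g5
```

```text
40.27 [0.5645 0.3628 0.1031] [ 7.060e-01  7.083e-01 -4.000e-04 -2.000e-04] [ 0.7 -0.4 -1.1] 0.216
```

View pics/g5.png

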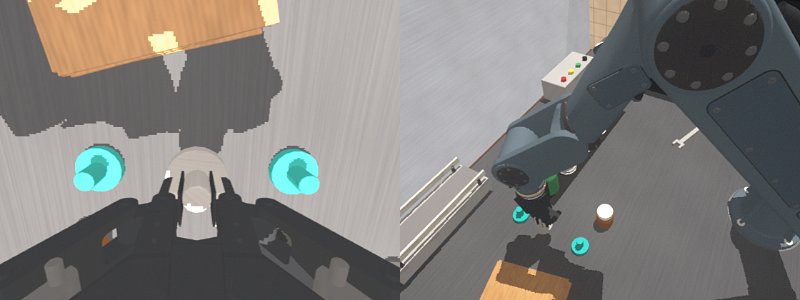

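Cap held at gap 0.216, about 18–20 mm. I lift above bottle height and go around the bottle on the near side.

play_rows(
  steps=[
    [[0, 0, -0.03, 0, 0, 0], [0, 0, -0.04, 0, 0, 0], [-0.015, 0, -0.04, 0, 0, 0], [-0.035, 0, -0.01, 0, 0, 0], [-0.035, 0, 0, 0, 0, 0], [-0.035, 0, 0, 0, 0, 0], [-0.035, 0, 0, 0, 0, 0], [-0.035, 0.01, 0, 0, 0, 0], [-0.03, 0.02, 0, 0, 0, 0], [-0.018, 0.025, 0, 0, 0, 0]],
  ],
)

```text
t: 41.62
tcp_pos: [0.6203, 0.1236, 0.222]
tool_rot: [0.706, 0.708, -0.001, -0.001]
force: [0.3, 0.9, -1.1]
finger_gap: 0.216
```

play_rows(
  steps=[
    [[-0.008, 0.02, 0, 0, 0, 0], [0, 0.004, 0, 0, 0, 0], [0, 0, 0, 0, 0, 0], [0, 0, 0, 0, 0, 0], [0, 0, 0, 0, 0, 0]],
  ],
)

```text
t: 42.25
tcp_pos: [0.6441, 0.1179, 0.2233]
tool_rot: [0.706, 0.709, -0.0, -0.0]
force: [1.3, 0.4, -2.0]
finger_gap: 0.212
```

```bash
python3 look.py p9
```

```text
42.25 [0.6441 0.1179 0.2233] [ 7.057e-01  7.085e-01 -2.000e-04 -3.000e-04] [ 1.3  0.4 -2. ] 0.212
```

View pics/p9.png

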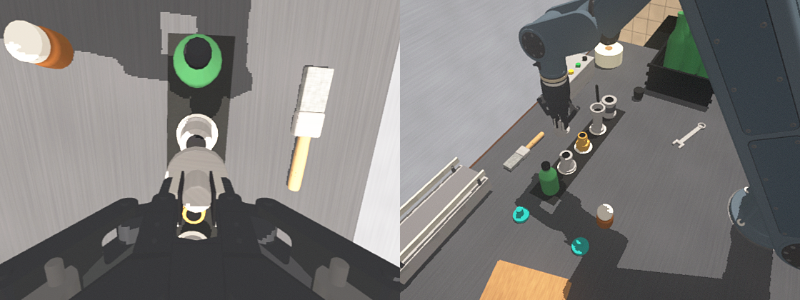

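Lowering to about 7 mm above contact (contact at z ≈ 0.112).

play_rows(
  steps=[
    [[-0.001, -0.001, 0.03, 0, 0, 0], [0, 0, 0.03, 0, 0, 0], [0, 0, 0.025, 0, 0, 0], [0, 0, 0.015, 0, 0, 0], [0, 0, 0.004, 0, 0, 0], [0, 0, 0, 0, 0, 0], [0, 0, 0, 0, 0, 0]],
  ],
)

```text
t: 43.22
tcp_pos: [0.6446, 0.1164, 0.1205]
tool_rot: [0.706, 0.708, 0.001, 0.001]
force: [0.3, -0.2, -1.3]
finger_gap: 0.219
```

```bash
python3 - <<'E'
from h import *
s=manip.sense();print(s['tcp_pos'],s['force'])
w=manip.snapshot('wrist');p=manip.snapshot('side')
a=cv2.resize(w['img'][180:340,180:380],(500,400),interpolation=2);b=cv2.resize(p['img'][160:260,180:280],(300,300),interpolation=2);b=np.vstack([b,np.zeros((100,300,3),np.uint8)])
cv2.imwrite('pics/p10.png',np.hstack([a,b])[:,:,::-1])
E
```

```text
[0.64460805 0.1163649  0.12046386] [ 0.2570007  -0.19730258 -1.29797222]
```

View pics/p10.png

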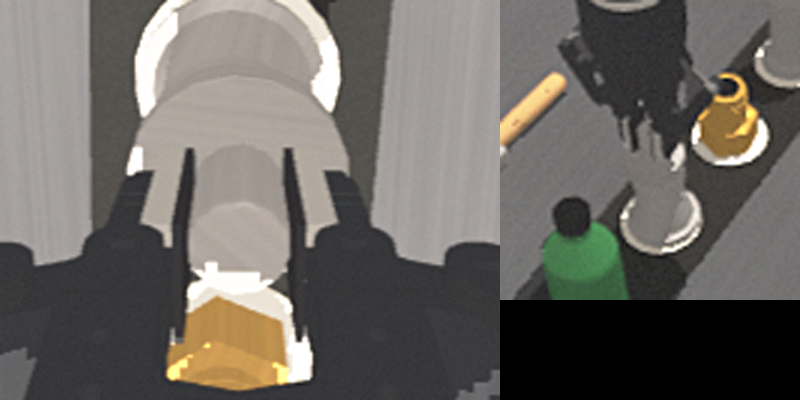

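Well aligned. I lower the last 8–9 mm.

play_rows(
  steps=[
    [[0, -0.001, 0.005, 0, 0, 0], [0, 0, 0.002, 0, 0, 0], [0, 0, 0.001, 0, 0, 0], [0, 0, 0, 0, 0, 0], [0, 0, 0, 0, 0, 0]],
  ],
)

```text
t: 43.95
tcp_pos: [0.6425, 0.1163, 0.1117]
tool_rot: [0.706, 0.708, -0.0, -0.0]
force: [-1.2, -0.6, 4.5]
finger_gap: 0.219
```

play_rows(
  steps=[
    [[0, 0, 0, 0, 0, 0], [0, 0, 0, 0, 0, 0], [0, 0, 0, 0, 0, 0], [0, 0, 0, 0, 0, 0], [0, 0, 0, 0, 0, 0], [0, 0, 0, 0, 0, 0], [0, 0, -0.01, 0, 0, 0], [0, 0, -0.03, 0, 0, 0], [0, 0, -0.04, 0, 0, 0], [0, 0, -0.03, 0, 0, 0]],
  ],
  fingers=1,
)

```text
t: 45.2
tcp_pos: [0.6434, 0.1163, 0.2239]
tool_rot: [0.706, 0.708, 0.001, 0.001]
force: [1.0, 0.5, -0.2]
finger_gap: 1.002
```

play_rows(
  steps=[
    [[0, -0.03, 0, 0, 0, 0], [0, -0.04, 0, 0, 0, 0], [0, -0.04, 0, 0, 0, 0], [0, -0.04, 0, 0, 0, 0], [0, -0.04, 0, 0, 0, 0], [0, 0, 0, 0, 0, 0], [0, 0, 0, 0, 0, 0]],
  ],
)

```text
t: 46.08
tcp_pos: [0.4543, 0.1157, 0.2223]
tool_rot: [0.706, 0.708, 0.001, 0.001]
force: [0.9, 0.8, -0.9]
finger_gap: 1.0
```

```bash
python3 look.py e1; python3 - <<'E'
from fit import *
np.set_printoptions(precision=4,suppress=True)
P={n:manip.snapshot(n) for n in ('side','top')}
for n,g in dict(spool=(.6362,-.103,.006),adapter=(.6395,.0096,.006),reducer=(.643,.1165,.006),union_nut=(.636,-.103,.096),cap=(.643,.116,.068)).items():
    for l,p in P.items():
        b=best(n,p,g)
        if b is None: print(n,l,'none');continue
        M=b['pixels']
        if n=='union_nut': M=cv2.morphologyEx(M.astype(np.uint8),cv2.MORPH_CLOSE,np.ones((25,25)))
        print(n,l,*fit(n,p,M,*g),M.sum())
for l,p in P.items(): print([ (round(r['score'],2),r['point'],onz(p,r['point'],.003)[:2]) for r in manip.pinpoint('glass_bottle',p)])
a,b=[cv2.resize(P[k]['img'][s],(400,400),interpolation=2) for k,s in (('side',np.s_[110:290,180:360]),('top',np.s_[70:270,180:380]))]
cv2.imwrite('pics/e2.png',np.hstack([a,b])[:,:,::-1])
E
```

```text
46.08 [0.4543 0.1157 0.2223] [0.706  0.7083 0.0012 0.0012] [ 0.9  0.8 -0.9] 1.0
spool side none
spool top [ 0.632  -0.1007] 0.6149032237621169 285
adapter side [0.6399 0.0098] 0.01950105890048393 395
adapter top [0.6395 0.008 ] 0.0066156736360641535 323
reducer side [0.6404 0.1205] 0.628550521151349 342
reducer top [0.6357 0.1124] 1.3844641605347858 179
union_nut side [ 0.6395 -0.1033] 0.30985439094277417 252
union_nut top [ 0.6218 -0.0962] 0.20046698916820052 409
cap side [0.6426 0.1181] 0.002301060916728663 358
cap top [0.642  0.1166] 0.014860978029135044 325
[(0.78, [207.5, 264.7], array([0.6494, 0.2256]))]
[(0.9, [205.4, 178.4], array([0.6317, 0.2186])), (0.64, [289.8, 173.1], array([ 0.6392, -0.0014]))]
```

View pics/e2.png

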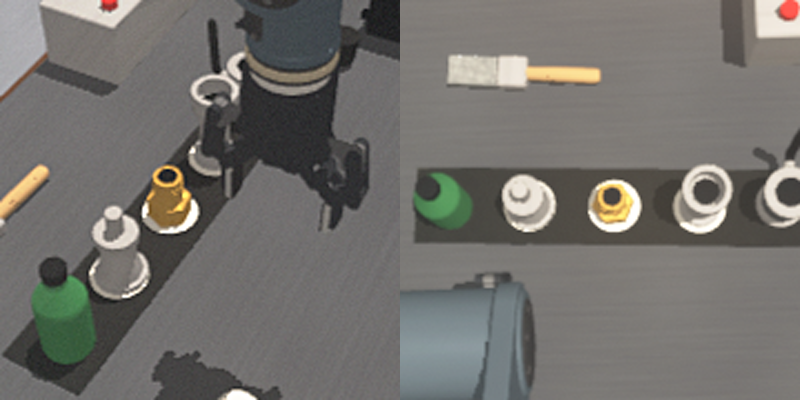

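View pics/e1.png

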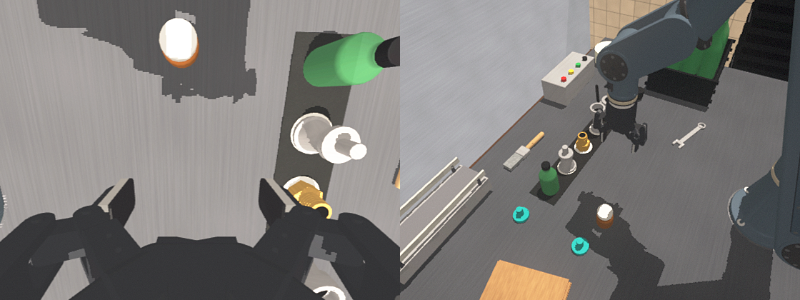

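The cap, adapter and bottle are fine. The nut's mask merges with the spool, so I clear the arm out of the side view and check it with an overlay.

play_rows(
  steps=[
    [[0.04, 0, 0, 0, 0, 0], [0.04, 0, 0, 0, 0, 0], [0.04, 0, 0, 0, 0, 0], [0.02, 0, 0, 0, 0, 0], [0, 0, 0, 0, 0, 0], [0, 0, 0, 0, 0, 0], [0, 0, 0, 0, 0, 0]],
  ],
)

```text
t: 47.75
tcp_pos: [0.4524, 0.2547, 0.2213]
tool_rot: [0.706, 0.708, -0.0, -0.0]
force: [-1.8, -0.1, 0.7]
finger_gap: 1.001
```

```bash
python3 - <<'E'
from fit import *
out=[]
S=6
for k,c in (('side',(.636,-.103,.07)),('top',(.636,-.103,.07))):
    p=manip.snapshot(k); u=proj(p,c).astype(int); x0,y0=u[0]-33,u[1]-33
    im=cv2.resize(p['img'][y0:y0+66,x0:x0+66],None,fx=S,fy=S,interpolation=cv2.INTER_CUBIC)
    raw=im.copy()
    for d,z,col in ((58,.116,(255,0,0)),(42,.116,(0,0,255)),(54,.006,(0,160,0))):
        q=np.array([proj(p,(.636+d/2000*np.cos(t),-.103+d/2000*np.sin(t),z)) for t in a])
        cv2.polylines(im,[((q-[x0,y0]+.5)*S).astype(np.int32)],True,col,1)
    out.append(im)
cv2.imwrite('pics/e3.png',np.hstack(out)[:,:,::-1])
E
```

```text
(no output)
```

View pics/e3.png

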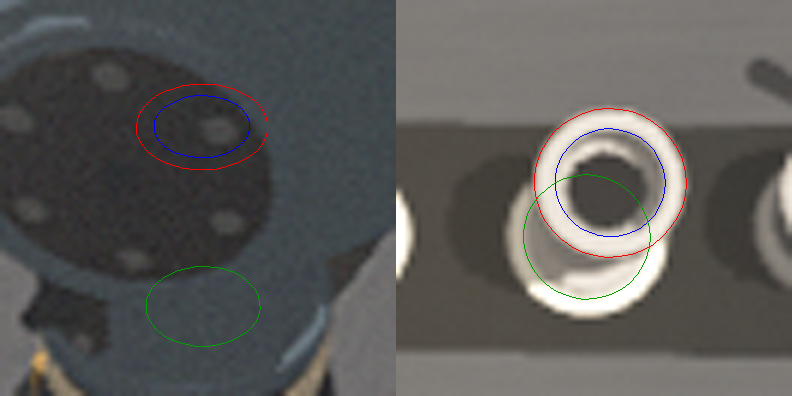

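In the top view the nut's rim coincides with the predicted outline: 116 mm up and centred on the spool to about 1 mm. The side view was blocked by the arm. I hand the job in.

```bash
python3 -c "
from station import manip
print(manip.sense()['qd'].round(3)); print(manip.sign_off())"
```

```text
[ 0.003 -0.001 -0.003  0.     0.001  0.001]
the job is handed in; nothing more can be done
None
```

The layout is finished and handed in at about 48 s. The valve was on the right, so the spool went on the right pad, the adapter on the middle pad and the reducer on the left pad. The union nut lies on the spool and the grey steel cap on the reducer, with the turquoise look-alikes left alone. The gripper is open and clear of everything.

**Pads:** silhouette fits in both cameras put the adapter within about 3 mm of its pad centre. The spool and reducer were within about 2 mm when measured before the nut and cap went on.

**Stacked pieces:** in both cameras the cap is within about 2 mm of the reducer's centre. A top-view overlay shows the nut flat at the right height and about 1 mm off the spool's centre.

**Bottle:** it stands upright in the last pictures. The side camera agrees with its start to about 6 mm, and the top camera to about 9 mm. The tool never came near it.

**Checks that failed or disagreed:**
- The final automatic fits for the spool, nut and reducer were unusable, because the stacked pieces hide or merge with each other.
- The arm blocked the side view in the last nut check, so that result rests on the top camera alone.

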